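Spread soap cubes on a draining rack and hold the rack up with its cam lever

ROBOT

A 6-joint arm with a two-finger parallel gripper is mounted at the origin on the work surface. World frame = base frame: x ahead of the robot, y to its left, z up, the work surface at z = 0. Lengths are in m, angles in rad, forces in N, time in s.
With the tool pointing down it reaches from about 0.35 to 0.975 m from the base axis. Payload 4.9 kg.
Tool frame: the origin (TCP) lies between the finger pads; the fingertips stand 25 mm ahead of it and the grasp point (between the pads) lies 6 mm ahead of it (bot.tips_ahead is the distance from the TCP to the fingertips, in m); z points along the fingers, x is the direction in which the jaws open and shut, and the axes are right-handed (so a half turn about z gives the same grasp; the last joint's range is limited). The gripper opens to 85 mm and grips with 20 to 120 N. Pads are 22 mm wide; open, the fingers measure 114 mm over their backs; the gripper's body (76 mm by 85 mm) begins 54 mm behind the grasp point. The pads swing forward as they close: fully open they stand 13 mm farther back than shut.
Start: joints at [0.985, 0.053, 1.613, -0, 1.476, -0.119], TCP at [0.281, 0.558, 0.256] pointing down, gripper open.
Joint ranges: [-3.01, 3.01], [-1.01, 2.22], [0.06, 2.58], [-1.02, 4.17], [0.09, 2.62], [-3.14, 3.14]. Speed limits (rad/s): [2.57, 2.57, 3.14, 3.14, 3.14, 3.14].

INTERFACE

Orientations are given as a rotation vector (axis times angle).
In Python, from rig import read_state, imaging, bot gives the robot as it stands.
- The arm moves only by the tool carry_out, never from a script. Its argument "increments" is a list that holds one entry, the list of rows, each a list of 5 numbers: the gripper command: -1 is fully open, 1 is shut, values between are in proportion, then the shift along the tool's x, y, z in mm, then the turn about the tool's z in rad. A call has 1 to 20 rows; each row is the pose to reach, as a shift and turn from the pose measured when the call began, along the tool's axes at that moment; what a row does not reach only later rows make up. A row lasts 1/12 s, in which the tool goes at most 41.7 mm and 7.16 degrees, less where a joint would pass 70% of its speed; a pose out of reach is approached as far as the arm can. A call with a gripper value outside its range is refused whole. The fingers move at their own pace and stop on an object; "newtons" is the grip in N (left out, the last holds). Time passes only in rows, so rows that repeat a pose let the fingers close. It gives the time, the measured TCP pose, the force and the opening at its end, in the units of the state.
- read_state(): the state, without advancing time (a new reading comes with each control period).
- imaging.get_image(name): name is "side" or "top" or "wrist"; returns a dict with "image" (400x640x3 uint8, blue, green, red), "fovy" (degrees; the focal length in pixels is half the picture's height over the tangent of half this angle, whatever the lens; pixels are square), "cx", "cy" (the principal point, pixels), "distortion" ([k1, k2, p1, p2, k3] as OpenCV has them; the pictures are not rectified), "rvec" (rotation vector, rad) and "tvec" (3), from world to camera coordinates, as OpenCV has them; the wrist camera has in their place "tool_from_camera" (4x4, takes a point from camera to tool coordinates, whose origin is the TCP and whose axes are the tool frame's). Camera axes: x right, y down, z forward; pixel columns grow to the right and rows downward; lengths in m; the calibration is good to about 2 mm. A picture is of the moment at which its call begins: read the wrist's pose just before it. There is no depth.
- bot.finish_job(): hands the job in, once; it reports no verdict.
The state is a dict: "t": time; "joint_pos": joint angles; "qd": joint speeds; "joint_torque": joint torques, N m; "tcp_pos": TCP position; "ee_rot": TCP orientation; "force": force on the tool from outside, world axes, zero at the start; "wrist_torque": the same for the moment, N m; "width": finger opening in m.
Only numpy, scipy, OpenCV 4.12 (cv2) and the standard library are available. Lean on these libraries where they do the work, as an engineer would, in place of code of your own. Each camera call takes 0.05 s, during which the arm holds its last target.

TASK

The washed laundry-soap cubes are heaped on one side of the draining rack: spread them over the rack so that each of its four quarters, marked by the blue cross, has one cube lying flat, wholly inside the quarter and not on the blue bars. Then swing the cam lever up by its red handle until the rack is at its highest, and finish still holding the handle there, so that I can empty the drip pan; the lever falls back when let go. Leave the jar, the tape measure and the cup where they are.

Things in the scene. Friction and masses are not known exactly. Their poses are not given: they have to be found in the camera images.
- stand: Fixed upright stand: grey drip pan 220 (x) by 264 (y) by 30 high, four steel guide posts (10 thick, 106 high) at x +-82, y +-139, and a grey pedestal (40 by 14, 76 high) at y -166 that carries the cam shaft, 60 above the worktop. Origin: under the pan's centre, on the worktop; z up.
- rack: White slatted rack, 200 (x) by 248 (y) mm; its rim stands 6 above the floor. Origin: centre of the floor's upper face; axes as the stand's. Two flush blue bars, 9 wide, along its x and y axes mark the quarters. Slides straight up: floor 70 above the worktop when down, 93 when highest. A steel shoe (60 by 30, up to 27 above the floor) sticks out at the middle of its -y end, over the cam.
- lever (a joint): Brass cam lever's angle, rad, about the stand's y axis. 0 = rest: the arm points to the stand's -x, nearly level. Grows as the handle goes up and over towards +x. Rack highest at 1.5, arm straight up; beyond, it sinks (stop at 2.2). Lift is about 25 mm x (cos(lever - 1.5) - 0.07). Spring and weight always pull it back to 0, about 2 to 5 N at the handle.
- grip (a point): Middle of the red handle: smooth round bar 16 thick, 56 long, along the stand's y axis, fixed to the arm (it turns with it, so slips round in a grip), 100 from the shaft axis. At rest at x -100, y -216, z 67 in the stand's frame; at the top x 0, y -216, z 160. The brass arm (11 thick) is 36 from here, towards +y; free space all round otherwise.
- pivot (a point): Point on the cam shaft's axis abreast of the handle's middle (stand frame x 0, y -216, z 60): the handle circles about it with radius 100, in the stand's x-z plane.
- soap_a_mid (a point): Centre of the olive green soap cube: 38 by 38 mm and 32 high, slightly rounded, about 50 g; its z axis is upright, x and y square to its sides. At the start it is in the lower layer, on the rack's +x half.
- soap_b_mid (a point): Centre of the cream soap cube: 38 by 38 mm and 32 high, slightly rounded, about 50 g; its z axis is upright, x and y square to its sides. At the start it is in the lower layer, 3 mm from the green one.
- soap_c_mid (a point): Centre of the amber soap cube: 38 by 38 mm and 32 high, slightly rounded, about 50 g; its z axis is upright, x and y square to its sides. At the start it lies on top of the green one.
- soap_d_mid (a point): Centre of the mauve soap cube: 38 by 38 mm and 32 high, slightly rounded, about 50 g; its z axis is upright, x and y square to its sides. At the start it lies on top of the cream one.
- soap_a: The olive green soap cube's body; origin at the centre of its underside (38 by 38 square), z up.
- soap_b: The cream soap cube's body; origin at the centre of its underside (38 by 38 square), z up.
- soap_c: The amber soap cube's body; origin at the centre of its underside (38 by 38 square), z up.
- soap_d: The mauve soap cube's body; origin at the centre of its underside (38 by 38 square), z up.
- jar: Bystander: white jar with blue cap, 70 across, 110 high, origin under its centre. Leave alone.
- tape_measure: Bystander: black and yellow tape measure, 70 by 35, 60 high, origin under its centre. Leave alone.
- scoop_cup: Bystander: blue measuring cup, 70 across, 60 high, origin under its centre. Leave alone.
Mind the look-alikes: they are no part of the job. What is shaped like the soap_c but turquoise is not meant.

How it is judged:
On the way:
1. one cube lies flat in each quarter of the rack, with the lever still at rest (((x of soap_a_mid in the frame of rack above 0.021 m and y of soap_a_mid in the frame of rack above 0.021 m) or (x of soap_b_mid in the frame of rack above 0.021 m and y of soap_b_mid in the frame of rack above 0.021 m) or (x of soap_c_mid in the frame of rack above 0.021 m and y of soap_c_mid in the frame of rack above 0.021 m) or (x of soap_d_mid in the frame of rack above 0.021 m and y of soap_d_mid in the frame of rack above 0.021 m)) and ((x of soap_a_mid in the frame of rack above 0.021 m and y of soap_a_mid in the frame of rack below -0.021 m) or (x of soap_b_mid in the frame of rack above 0.021 m and y of soap_b_mid in the frame of rack below -0.021 m) or (x of soap_c_mid in the frame of rack above 0.021 m and y of soap_c_mid in the frame of rack below -0.021 m) or (x of soap_d_mid in the frame of rack above 0.021 m and y of soap_d_mid in the frame of rack below -0.021 m)) and ((x of soap_a_mid in the frame of rack below -0.021 m and y of soap_a_mid in the frame of rack above 0.021 m) or (x of soap_b_mid in the frame of rack below -0.021 m and y of soap_b_mid in the frame of rack above 0.021 m) or (x of soap_c_mid in the frame of rack below -0.021 m and y of soap_c_mid in the frame of rack above 0.021 m) or (x of soap_d_mid in the frame of rack below -0.021 m and y of soap_d_mid in the frame of rack above 0.021 m)) and ((x of soap_a_mid in the frame of rack below -0.021 m and y of soap_a_mid in the frame of rack below -0.021 m) or (x of soap_b_mid in the frame of rack below -0.021 m and y of soap_b_mid in the frame of rack below -0.021 m) or (x of soap_c_mid in the frame of rack below -0.021 m and y of soap_c_mid in the frame of rack below -0.021 m) or (x of soap_d_mid in the frame of rack below -0.021 m and y of soap_d_mid in the frame of rack below -0.021 m)) and z of soap_a_mid in the frame of rack between 0.012 and 0.02 m and angle between the z axis of each of soap_a, soap_b, soap_c, soap_d and the z axis of rack, either way round below 0.12 rad and linear speed of each of soap_a, soap_b, soap_c, soap_d below 0.03 m/s and z of soap_b_mid in the frame of rack between 0.012 and 0.02 m and z of soap_c_mid in the frame of rack between 0.012 and 0.02 m and z of soap_d_mid in the frame of rack between 0.012 and 0.02 m and value of joint lever below 0.2 rad), for 0.2 s.
At the end, for the whole second after the job is handed in: Lever still, 1.35 to 1.65 rad, rack lifted 21.5 mm or more; the robot touches the lever (over 0.5 N) and neither rack nor cubes. Each quarter holds one cube, at rest, flat (0.12 rad) on the rack, its centre over 21 mm from both centre lines (((x of soap_a_mid in the frame of rack above 0.021 m and y of soap_a_mid in the frame of rack above 0.021 m) or (x of soap_b_mid in the frame of rack above 0.021 m and y of soap_b_mid in the frame of rack above 0.021 m) or (x of soap_c_mid in the frame of rack above 0.021 m and y of soap_c_mid in the frame of rack above 0.021 m) or (x of soap_d_mid in the frame of rack above 0.021 m and y of soap_d_mid in the frame of rack above 0.021 m)) and ((x of soap_a_mid in the frame of rack above 0.021 m and y of soap_a_mid in the frame of rack below -0.021 m) or (x of soap_b_mid in the frame of rack above 0.021 m and y of soap_b_mid in the frame of rack below -0.021 m) or (x of soap_c_mid in the frame of rack above 0.021 m and y of soap_c_mid in the frame of rack below -0.021 m) or (x of soap_d_mid in the frame of rack above 0.021 m and y of soap_d_mid in the frame of rack below -0.021 m)) and ((x of soap_a_mid in the frame of rack below -0.021 m and y of soap_a_mid in the frame of rack above 0.021 m) or (x of soap_b_mid in the frame of rack below -0.021 m and y of soap_b_mid in the frame of rack above 0.021 m) or (x of soap_c_mid in the frame of rack below -0.021 m and y of soap_c_mid in the frame of rack above 0.021 m) or (x of soap_d_mid in the frame of rack below -0.021 m and y of soap_d_mid in the frame of rack above 0.021 m)) and ((x of soap_a_mid in the frame of rack below -0.021 m and y of soap_a_mid in the frame of rack below -0.021 m) or (x of soap_b_mid in the frame of rack below -0.021 m and y of soap_b_mid in the frame of rack below -0.021 m) or (x of soap_c_mid in the frame of rack below -0.021 m and y of soap_c_mid in the frame of rack below -0.021 m) or (x of soap_d_mid in the frame of rack below -0.021 m and y of soap_d_mid in the frame of rack below -0.021 m)) and z of soap_a_mid in the frame of rack between 0.012 and 0.02 m and angle between the z axis of each of soap_a, soap_b, soap_c, soap_d and the z axis of rack, either way round below 0.12 rad and linear speed of each of soap_a, soap_b, soap_c, soap_d below 0.03 m/s and z of soap_b_mid in the frame of rack between 0.012 and 0.02 m and z of soap_c_mid in the frame of rack between 0.012 and 0.02 m and z of soap_d_mid in the frame of rack between 0.012 and 0.02 m and value of joint lever between 1.35 and 1.65 rad and z of rack in the frame of stand above 0.0915 m and velocity of joint lever between -0.1 and 0.1 rad/s and contact force between any of the fingers, the arm and lever above 0.5 N and contact force between each of the fingers, the arm and rack below 0.3 N and contact force between each of the fingers, the arm and soap_a below 0.3 N and contact force between each of the fingers, the arm and soap_b below 0.3 N and contact force between each of the fingers, the arm and soap_c below 0.3 N and contact force between each of the fingers, the arm and soap_d below 0.3 N); the arm keeps its last pose, push and grip.
It fails at once if the jar is shifted by more than 25 mm or tipped over (distance of jar from where it was at the start of the episode above 0.025 m or angle between jar's own z axis and vertical above 0.4 rad).
It fails at once if the tape_measure is shifted by more than 25 mm or tipped over (distance of tape_measure from where it was at the start of the episode above 0.025 m or angle between tape_measure's own z axis and vertical above 0.4 rad).
It fails at once if the scoop_cup is shifted by more than 25 mm or tipped over (distance of scoop_cup from where it was at the start of the episode above 0.025 m or angle between scoop_cup's own z axis and vertical above 0.4 rad).
It also fails if it takes over 64 s, if anything falls off the work surface, if the arm or the gripper's body presses on something with over 40 N, if the wrist force passes 120 N, or if a joint passes its speed limit or range.

## Working session

There is one attempt and no reset: what is moved stays moved. The work goes in short steps, Python scripts to look and compute and a tool call to move; the robot and the scene stay as the last step left them, time stands still between calls to the robot, and variables do not carry over. Pictures are saved under pics/ and viewed, and the job is handed in when it is done.

Besides the shell and the picture viewer there is one more tool, called after "Emit:" in YAML: its name, and indented under it one key for each argument. carry_out: Moves the arm, as the interface text tells. Its arguments: {"type":"object","properties":{"increments":{"type":"array","items":{"type":"array","items":{"type":"array","items":{"type":"number"}}}},"newtons":{"type":"number"}},"required":["increments"]}

```bash
mkdir -p pics; ls; cat > h.py <<'E'
import numpy as np, cv2
from rig import read_state, imaging, bot
def get(name):
    s=read_state(); d=imaging.get_image(name)
    im=d["image"]; h=im.shape[0]; f=h/2/np.tan(np.radians(d["fovy"])/2)
    K=np.array([[f,0,d["cx"]],[0,f,d["cy"]],[0,0,1.]]); D=np.array(d["distortion"],float)
    if "rvec" in d:
        R=cv2.Rodrigues(np.array(d["rvec"],float))[0]; t=np.array(d["tvec"],float).ravel()
    else:
        T=np.array(d["tool_from_camera"]); W=np.eye(4); W[:3,:3]=cv2.Rodrigues(np.array(s["ee_rot"],float))[0]; W[:3,3]=s["tcp_pos"]
        C=np.linalg.inv(W@T); R=C[:3,:3]; t=C[:3,3]
    return im,(K,D,R,t)
def ray(c,uv):
    K,D,R,t=c
    p=cv2.undistortPoints(np.array(uv,float).reshape(-1,1,2),K,D).reshape(-1,2)
    d=np.c_[p,np.ones(len(p))]@R; return -R.T@t,d/np.linalg.norm(d,axis=1)[:,None]
def onz(c,uv,z):
    o,d=ray(c,uv); return o+d*((z-o[2])/d[:,2])[:,None]
def proj(c,P):
    K,D,R,t=c; return cv2.projectPoints(np.array(P,float).reshape(-1,1,3),cv2.Rodrigues(R)[0],t,K,D)[0].reshape(-1,2)
def tri(c1,u1,c2,u2):
    o1,d1=ray(c1,[u1]);o2,d2=ray(c2,[u2]);d1=d1[0];d2=d2[0]
    A=np.c_[d1,-d2]; s=np.linalg.lstsq(A,o2-o1,rcond=None)[0]
    return (o1+s[0]*d1+o2+s[1]*d2)/2, np.linalg.norm(o1+s[0]*d1-o2-s[1]*d2)
E
python3 - <<'E'
from h import *
s=read_state(); print(s)
for n in("side","top","wrist"):
    im,c=get(n); cv2.imwrite(f"pics/{n}0.png",im)
    print(n, -c[2].T@c[3], c[0][0,0])
E
```

```text
pics
{'t': 0.0, 'joint_pos': array([ 9.84985394e-01,  5.33163736e-02,  1.61431451e+00,  9.08103014e-06,
        1.47597668e+00, -1.19014515e-01]), 'qd': array([ 0.00072324, -0.00030899, -0.00091498,  0.00036377,  0.00144708,
        0.00096278]), 'joint_torque': array([-5.21655329e-04, -3.93689811e+01, -3.70174813e+01, -2.68041777e-04,
        7.07592670e-03, -1.55349585e-05]), 'tcp_pos': array([0.28095295, 0.55764888, 0.2550758 ]), 'ee_rot': array([ 2.67428207,  1.64698264, -0.00287814]), 'force': array([-0.31676781, -0.21275961, -0.48687121]), 'wrist_torque': array([-0.0347769 ,  0.03038474,  0.01679197]), 'width': 0.08550682249382682}
side [0.45776947 0.74551539 0.75074671] 387.1581724897831
top [0.46091846 0.00690731 1.34514972] 437.08617267381464
wrist [0.21461765 0.59125331 0.37149231] 306.0648836186285
```

View pics/side0.png

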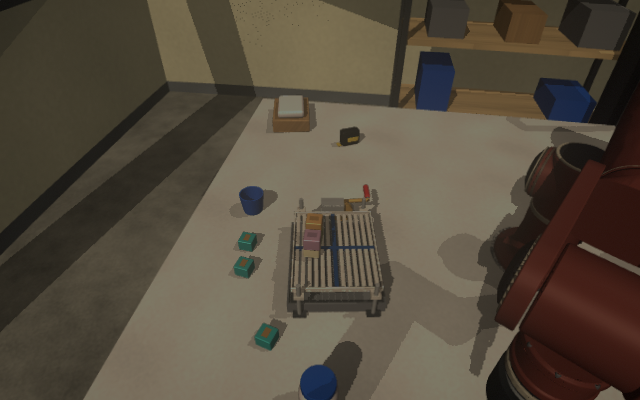

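View pics/top0.png

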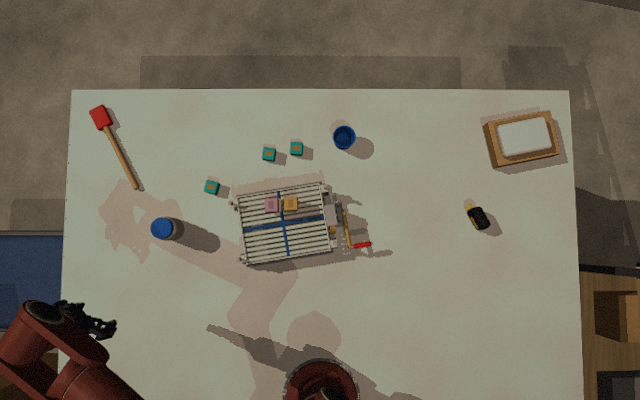

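View pics/wrist0.png

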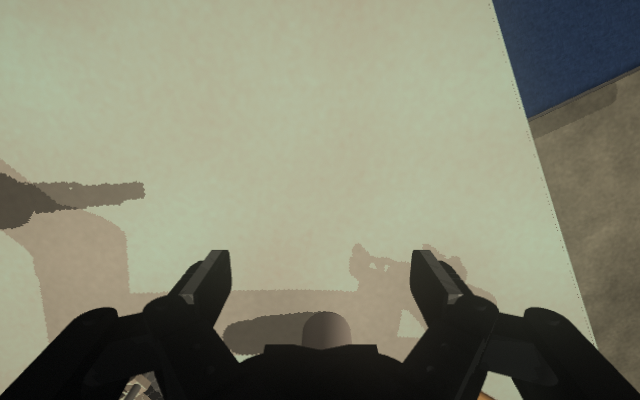

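The top picture shows the mauve soap at (272,205) and the amber one at (290,204), stacked on the far half of the rack. The turquoise look-alikes are at (269,154), (296,148) and (212,187). For the red handle at (362,245), the look-alike is the red spatula at (100,117). I'll check these in close crops.

```bash
python3 - <<'E'
from h import *
im,c=get("top"); a=cv2.resize(im[165:280,220:400],None,fx=4.4,fy=4.4,interpolation=cv2.INTER_CUBIC); cv2.imwrite("pics/top_c.png",a)
im2,c2=get("side"); b=cv2.resize(im2[175:325,270:400],None,fx=4,fy=4,interpolation=cv2.INTER_CUBIC); cv2.imwrite("pics/side_c.png",b)
hsv=cv2.cvtColor(im,cv2.COLOR_BGR2HSV)
m=cv2.inRange(hsv,(105,90,40),(125,255,255)); m[:, :225]=0;m[:,345:]=0;m[:175]=0;m[270:]=0
cv2.imwrite("pics/m.png",m)
n,l,st,ce=cv2.connectedComponentsWithStats(m); print([ (st[i],ce[i]) for i in range(1,n) if st[i,4]>10])
E
```

```text
[(array([277, 192,   3,   6,  12], dtype=int32), array([278.33333333, 194.33333333])), (array([243, 211,  81,  45, 337], dtype=int32), array([283.53412463, 226.12759644]))]
```

View pics/top_c.png

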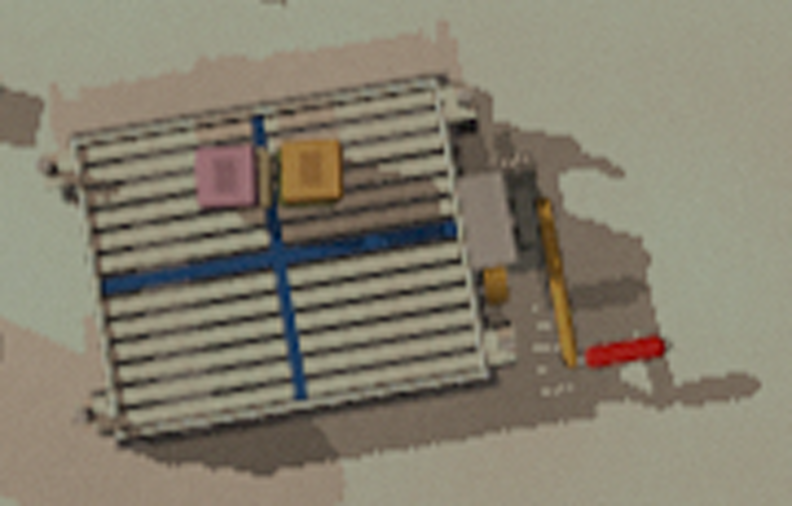

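View pics/side_c.png

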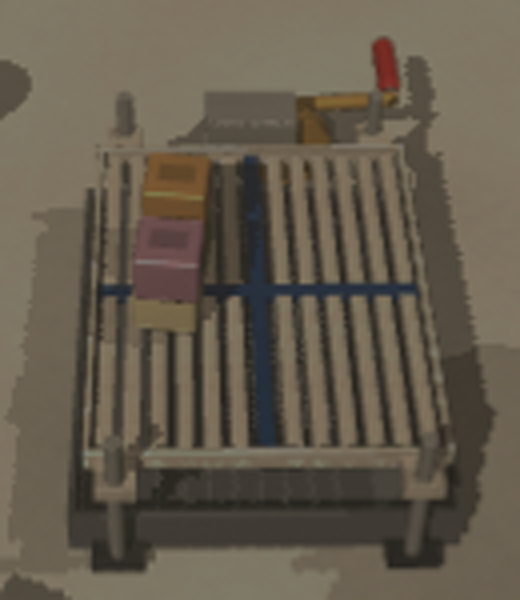

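```bash
python3 - <<'E'
from h import *
im,c=get("top")
cp=lambda x,y:(220+(x+.5)/4.4-.5,165+(y+.5)/4.4-.5)
hsv=cv2.cvtColor(im,cv2.COLOR_BGR2HSV)
m=cv2.inRange(hsv,(105,90,40),(125,255,255)); m[:, :225]=0;m[:,345:]=0;m[:175]=0;m[270:]=0
v,u=np.nonzero(m); P=onz(c,np.c_[u,v],0.070)[:,:2]
# rough
L=onz(c,[cp(103,287),cp(455,231),cp(260,115),cp(300,398)],.07)[:,:2]
def inter(L):
    A=np.c_[L[1]-L[0],-(L[3]-L[2])]; s=np.linalg.solve(A,L[2]-L[0]); return L[0]+s[0]*(L[1]-L[0])
O=inter(L); yv=(L[0]-L[1])/np.linalg.norm(L[0]-L[1]); xv=(L[2]-L[3])/np.linalg.norm(L[2]-L[3])
print("O",O,"dot",xv@yv,"ang x",np.degrees(np.arctan2(xv[1],xv[0])),"ang from y",np.degrees(np.arctan2(-yv[0],yv[1])))
q=P-O
fl=[]
for a,b in((yv,xv),(xv,yv)):
    k=(abs(q@b)<.009)&(abs(q@a)>.012)
    f=cv2.fitLine(P[k].astype(np.float32),cv2.DIST_HUBER,0,.01,.01).ravel(); d=f[:2]*np.sign(f[:2]@a); fl.append((f[2:],d)); print(k.sum(),d,np.ptp(q[k]@a),(q[k]@a).min(),(q[k]@a).max())
O=inter([fl[0][0],fl[0][0]+fl[0][1],fl[1][0],fl[1][0]+fl[1][1]])
th=np.arctan2(-fl[0][1][0],fl[0][1][1]); th2=np.arctan2(fl[1][1][1],fl[1][1][0])
print("O",O,np.degrees([th,th2]))
# rim corners at z .076
R4=onz(c,[cp(75,140),cp(445,77),cp(490,378),cp(118,437)],.076)[:,:2]
print("corners",R4,"centre",R4.mean(0),[np.linalg.norm(R4[i]-R4[(i+1)%4]) for i in range(4)])
th=(th*2+th2)/3 
Rm=np.array([[np.cos(th),-np.sin(th)],[np.sin(th),np.cos(th)]])
for nm,lo,hi in(("mauve",(140,40,60),(175,255,255)),("amber",(8,120,90),(22,255,255)),("red",(0,200,80),(4,255,255))):
    mm=cv2.inRange(hsv,lo,hi); mm[:, :225]=0;mm[:,380:]=0;mm[:175]=0;mm[270:]=0
    n,l,st,ce=cv2.connectedComponentsWithStats(mm); 
    for i in range(1,n):
        if st[i,4]>20:
            z=.134 if nm!="red" else .067
            r=cv2.minAreaRect(np.argwhere(l==i)[:,::-1].astype(np.float32))
            p=onz(c,[r[0]],z)[0]; box=onz(c,cv2.boxPoints(r),z)[:,:2]
            print(nm,st[i],p,"rackframe",(p[:2]-O)@Rm,"sides",np.linalg.norm(box[0]-box[1]),np.linalg.norm(box[1]-box[2]),"ang",np.degrees(np.arctan2(*(box[1]-box[0])[::-1])))
E
```

```text
O [0.51706111 0.10865658] dot -0.010705122549599707 ang x 8.530454222399722 ang from y 9.143824279374718
210 [-0.16546765  0.98621523] 0.23664812133228824 -0.11773631021341027 0.11891181111887797
92 [0.98672515 0.16239922] 0.18919126999705943 -0.09260595859719249 0.09658531139986695
O [0.51815147 0.10938714] [9.52440211 9.34618277]
corners [[ 5.95392980e-01  2.45152021e-01]
 [ 6.37963056e-01 -3.50616595e-04]
 [ 4.38740533e-01 -3.01178296e-02]
 [ 3.99920739e-01  2.13490854e-01]] centre [0.51800433 0.10704361] [np.float64(0.2491661217910475), np.float64(0.20143410992228686), np.float64(0.24668232057414102), np.float64(0.19801976239897104)]
amber [283 197  15  14 182] [0.56971846 0.08544644 0.134     ] rackframe [ 0.04692804 -0.03209472] sides 0.038991551712370426 0.03630714291260438 ang -89.90430714533693
amber [342 210   9  39 113] [ 0.49870297 -0.07078215  0.134     ] rackframe [-0.04881168 -0.1745183 ] sides 0.009708983709882027 0.1063158879141263 ang -79.59633090661526
amber [330 225   6   8  34] [ 0.49952006 -0.03145944  0.134     ] rackframe [-0.04153929 -0.13586529] sides 0.013215149594817403 0.020000959903866425 ang -80.47306066319554
red [354 242  17   6  66] [ 0.45630008 -0.12056006  0.067     ] rackframe [-0.09882303 -0.21664561] sides 0.048038188930396165 0.010972261259643006 ang -80.55936865102998
```

The crops confirm the choice: mauve and amber sit on top at crop (225,177) and (310,171), and the red handle is joined to the brass arm at (625,352). The handle comes out at (-0.099,-0.217) in the rack frame, where (-0.100,-0.216) is expected. I'll move over the heap for a closer look.

```bash
cat >> h.py <<'E'
O=np.array([.518,.108]); TH=np.radians(9.4)
RM=np.array([[np.cos(TH),-np.sin(TH)],[np.sin(TH),np.cos(TH)]])
def w(x,y): return O+RM@np.array([x,y])
def r(p): return (np.array(p)[:2]-O)@RM
def delta(xyz,ang):
    "target world TCP, angle (deg) of tool x in world -> tool shift mm, turn rad"
    s=read_state(); R=cv2.Rodrigues(np.array(s["ee_rot"],float))[0]
    d=R.T@(np.array(xyz)-s["tcp_pos"])*1000
    a=np.degrees(np.arctan2(R[1,0],R[0,0])); t=(a-ang+90)%180-90
    print("from",s["tcp_pos"].round(4),"xang",round(a,2),"tilt",R[2].round(4),"-> shift",d.round(1),"turn",round(np.radians(t),3),"dist",np.linalg.norm(d).round(0), "t",s["t"], "w",round(s["width"],4),"j6",s["joint_pos"][5].round(2))
E
python3 - <<'E'
from h import *
print(bot.tips_ahead)
delta([.575,.05,.30],9.4)
E
```

```text
0.025
from [0.2811 0.558  0.2559] xang 63.25 tilt [-7.e-04 -1.e-04 -1.e+00] -> shift [-321.4  491.   -43.9] turn 0.94 dist 589.0 t 0.3 w 0.0852 j6 -0.12
```

Emit:
carry_out:
  increments:
    - [[-1, -30, 45, -44, 0.1], [-1, -55, 85, -44, 0.2], [-1, -80, 122, -44, 0.3], [-1, -103, 158, -44, 0.4], [-1, -126, 193, -44, 0.5], [-1, -150, 229, -44, 0.6], [-1, -173, 265, -44, 0.7], [-1, -197, 301, -44, 0.8], [-1, -220, 336, -44, 0.9], [-1, -244, 372, -44, 0.94], [-1, -267, 408, -44, 0.94], [-1, -290, 444, -44, 0.94], [-1, -310, 474, -44, 0.94], [-1, -321, 491, -44, 0.94], [-1, -321, 491, -44, 0.94], [-1, -321, 491, -44, 0.94], [-1, -321, 491, -44, 0.94], [-1, -321, 491, -44, 0.94]]
  newtons: 30

```text
t: 1.8
tcp_pos: [0.5747, 0.0514, 0.3]
ee_rot: [-3.131, -0.259, 0.001]
force: [0.3, 0.4, -0.6]
width: 0.0852
```

```bash
python3 - <<'E'
from h import *
im,c=get("wrist"); cv2.imwrite("pics/w1.png",im); delta([.575,.05,.30],9.4)
E
```

```text
from [0.5746 0.0518 0.3001] xang 9.5 tilt [-6.e-04 -0.e+00 -1.e+00] -> shift [0.1 1.8 0.1] turn 0.002 dist 2.0 t 1.85 w 0.0857 j6 -0.2
```

View pics/w1.png

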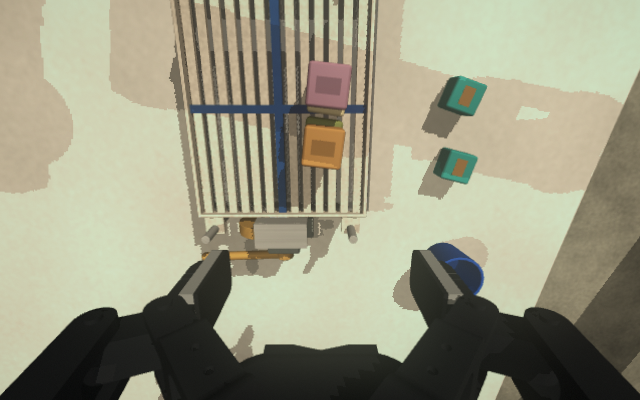

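The wrist picture shows the mauve soap's top at about (329,85) and the amber one's at (323,146), with the blue cross at (280,108). Green and cream show between the two. Next I measure both tops here and re-check the cross.

```bash
python3 - <<'E'
from h import *
im,c=get("wrist")
print("cross", onz(c,[(280,108.5)],.07), r(onz(c,[(280,108.5)],.07)[0]))
print(r(onz(c,[(197,109)],.07)[0]), r(onz(c,[(281,205)],.07)[0]), r(onz(c,[(275.5,10)],.07)[0]))
cv2.imwrite("pics/w1c.png",cv2.resize(im[50:180,290:365],None,fx=4.5,fy=4.5,interpolation=cv2.INTER_CUBIC))
hsv=cv2.cvtColor(im,cv2.COLOR_BGR2HSV)
for p in((315,72),(312,150),(329,106),(323,122),(340,120)): print(p,hsv[p[1],p[0]])
E
```

```text
cross [[0.51954788 0.11205843 0.07      ]] [0.00218994 0.00375112]
[-0.08784369  0.00298504] [-0.00087063 -0.10684643] [0.0014526  0.09743921]
(315, 72) [179  67 163]
(312, 150) [ 16 154 142]
(329, 106) [  0  70 134]
(323, 122) [ 27 105  78]
(340, 120) [ 23  58 106]
```

View pics/w1c.png

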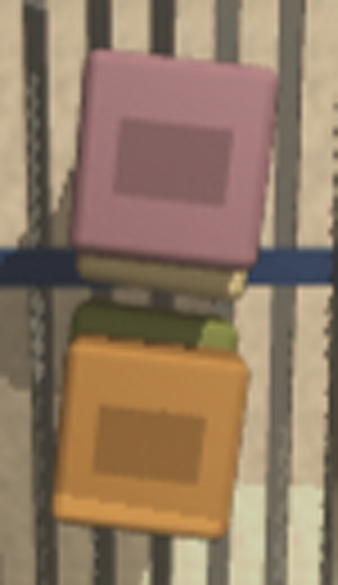

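```bash
python3 - <<'E'
from h import *
im,c=get("wrist")
cp=lambda q:[(290+x/4.5-.4,50+y/4.5-.4) for x,y in q]
for n,q,z in(("mauve",[(92,50),(277,70),(255,262),(75,242)],.134),("amber",[(74,340),(249,358),(230,518),(60,497)],.134)):
    p=onz(c,cp(q),z)[:,:2]; e=p[1]-p[0]; f=p[2]-p[3]
    print(n,p.mean(0),"rack",r(p.mean(0)),[round(np.linalg.norm(p[i]-p[(i+1)%4]),4) for i in range(4)],"ang",[np.degrees(np.arctan2(*v[::-1])).round(1) for v in(e,f,p[0]-p[3]-0*e,p[1]-p[2])])
# side view tri
im2,c2=get("side"); im3,c3=get("top")
for n,z,q in(("mauve",.134,(220+225/4.4,165+177/4.4)),("amber",.134,(220+310/4.4,165+171/4.4))):
    print(n,onz(c3,[q],z), r(onz(c3,[q],z)[0]))
print(proj(c2,[[*w(.047,-.032),.134]]))
E
```

```text
mauve [0.56639078 0.14104836] rack [0.05313865 0.02470112] [np.float64(0.0351), np.float64(0.0349), np.float64(0.0356), np.float64(0.0347)] ang [np.float64(3.7), np.float64(3.4), np.float64(93.3), np.float64(94.1)]
amber [0.57101014 0.08913113] rack [ 0.04921655 -0.02727344] [np.float64(0.0353), np.float64(0.0327), np.float64(0.0355), np.float64(0.0319)] ang [np.float64(3.7), np.float64(2.3), np.float64(93.4), np.float64(93.9)]
mauve [[0.5648097  0.13786265 0.134     ]] [0.0510585  0.02181642]
amber [[0.5687051  0.08417471 0.134     ]] [ 0.04613295 -0.03178683]
[[314.12448663 217.55589809]]
```

The two views differ by 2–4 mm. That is within the jaw clearance, so I'll use their mean. Amber goes first.

```bash
python3 - <<'E'
from h import *
delta([.570,.0865,.137],3.6)
E
```

```text
from [0.5748 0.0515 0.3003] xang 9.5 tilt [-2.e-04  5.e-04 -1.e+00] -> shift [  1.1 -35.4 163.2] turn 0.103 dist 167.0 t 2.05 w 0.0856 j6 -0.21
```

Emit:
carry_out:
  increments:
    - [[-1, 1, -20, 20, 0.1], [-1, 1, -35, 50, 0.1], [-1, 1, -35, 85, 0.1], [-1, 1, -35, 120, 0.1], [-1, 1, -35, 145, 0.1], [-1, 1, -35, 163, 0.1], [-1, 1, -35, 163, 0.1], [-1, 1, -35, 163, 0.1], [0.6, 1, -35, 163, 0.1], [0.6, 1, -35, 163, 0.1], [0.6, 1, -35, 163, 0.1], [0.6, 1, -35, 163, 0.1], [0.6, 1, -35, 163, 0.1], [0.6, 1, -35, 163, 0.1]]
  newtons: 30

```text
t: 3.22
tcp_pos: [0.5709, 0.0862, 0.139]
ee_rot: [3.139, 0.103, 0.004]
force: [-0.8, 0.5, 6.7]
width: 0.0373
```

```bash
python3 - <<'E'
from h import *
im,c=get("wrist"); cv2.imwrite("pics/w2.png",im); print(read_state()["force"])
x,y=w(-.05,-.062); delta([x,y,.200],9.4)
E
```

```text
[-1.33322742 -0.41942236  5.76132115]
from [0.5709 0.0862 0.139 ] xang 3.77 tilt [ 2.2e-03  5.0e-04 -1.0e+00] -> shift [-94.9  41.4 -61.2] turn -0.098 dist 120.0 t 3.2667 w 0.0371 j6 -0.04
```

View pics/w2.png

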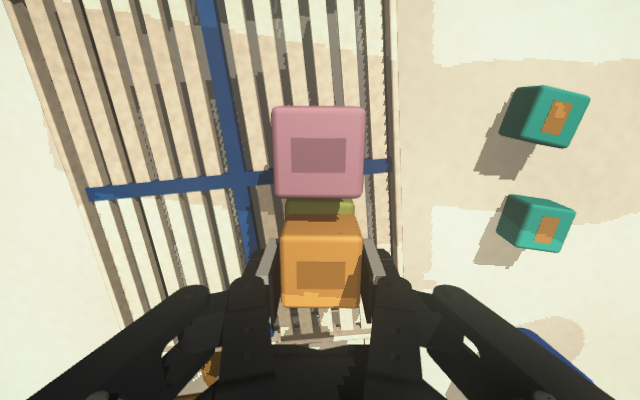

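Amber is held (width 37 mm). The picture shows it between the pads at (320,270), with mauve and cream undisturbed. Now lift, carry and look.

Emit:
carry_out:
  increments:
    - [[0.6, 0, 0, -20, 0], [0.6, 0, 0, -40, 0], [0.6, 0, 0, -61, 0], [0.6, -20, 9, -61, -0.03], [0.6, -45, 20, -61, -0.06], [0.6, -70, 31, -61, -0.1], [0.6, -90, 40, -61, -0.1], [0.6, -95, 41, -61, -0.1], [0.6, -95, 41, -61, -0.1], [0.6, -95, 41, -61, -0.1]]

```text
t: 4.1
tcp_pos: [0.4791, 0.0392, 0.2]
ee_rot: [3.13, 0.259, 0.005]
force: [0.3, 0.0, 0.4]
width: 0.0373
```

```bash
python3 - <<'E'
from h import *
im,c=get("wrist"); cv2.imwrite("pics/w3.png",im); print(read_state()["force"])
x,y=w(-.05,-.062); delta([x,y,.109],9.4)
E
```

```text
[ 0.6311761   0.68765289 -0.07220737]
from [0.4793 0.0393 0.2001] xang 9.5 tilt [ 3.1e-03  7.0e-04 -1.0e+00] -> shift [-0.9  0.5 91.1] turn 0.002 dist 91.0 t 4.15 w 0.0374 j6 -0.24
```

View pics/w3.png

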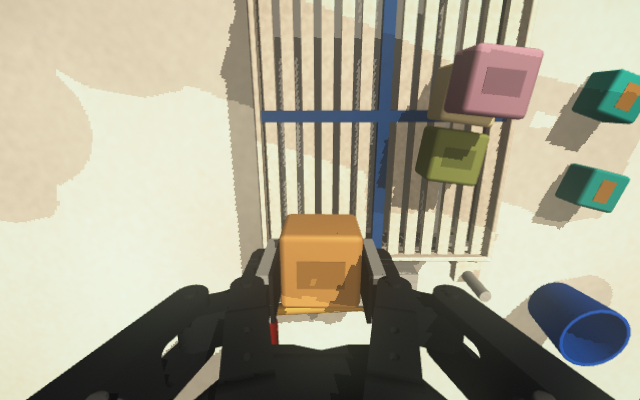

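Amber hangs at (320,260) over its quarter, green is now visible at (455,155), and mauve is still on cream. I'll place amber now.

Emit:
carry_out:
  increments:
    - [[0.6, 0, 0, 30, 0], [0.6, 0, 0, 60, 0], [0.6, 0, 0, 80, 0], [0.6, 0, 0, 88, 0], [0.6, 0, 0, 92, 0], [0.6, 0, 0, 93, 0], [0.6, 0, 0, 93, 0], [0.0, 0, 0, 93, 0], [-0.4, 0, 0, 93, 0], [-0.4, 0, 0, 93, 0], [-0.4, 0, 0, 93, 0], [-0.4, 0, 0, 70, 0], [-1, 0, 0, 40, 0], [-1, 0, 0, 10, 0], [-1, 0, 0, 0, 0], [-1, 0, 0, 0, 0], [-1, 0, 0, 0, 0]]

```text
t: 5.57
tcp_pos: [0.4794, 0.0393, 0.2001]
ee_rot: [3.13, 0.26, 0.006]
force: [-1.1, 0.4, -0.3]
width: 0.0852
```

```bash
python3 - <<'E'
from h import *
im,c=get("wrist"); cv2.imwrite("pics/w4.png",im); print(read_state()["force"])
delta([.5655,.1393,.139],3.6)
E
```

```text
[-0.28500229 -1.19671823 -0.7292855 ]
from [0.4786 0.0393 0.1986] xang 9.5 tilt [ 1.3e-03  2.0e-04 -1.0e+00] -> shift [102.1 -84.3  59.7] turn 0.103 dist 145.0 t 5.6167 w 0.0856 j6 -0.24
```

View pics/w4.png

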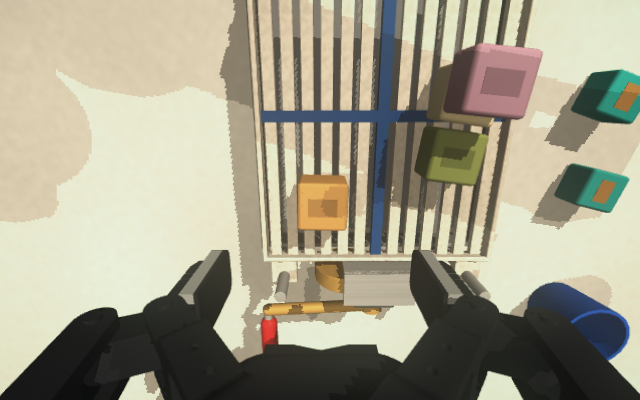

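Amber lies flat in its quarter at (323,203). Mauve is next. Its side faces look aligned with the earlier angle estimate.

Emit:
carry_out:
  increments:
    - [[-1, 25, -20, -15, 0.05], [-1, 60, -50, -15, 0.1], [-1, 90, -75, -15, 0.1], [-1, 102, -84, -10, 0.1], [-1, 102, -84, 10, 0.1], [-1, 102, -84, 35, 0.1], [-1, 102, -84, 52, 0.1], [-1, 102, -84, 59, 0.1], [-1, 102, -84, 59, 0.1], [0.6, 102, -84, 59, 0.1], [0.6, 102, -84, 59, 0.1], [0.6, 102, -84, 59, 0.1], [0.6, 102, -84, 59, 0.1], [0.6, 102, -84, 59, 0.1], [0.6, 102, -84, 59, 0.1]]

```text
t: 6.87
tcp_pos: [0.5664, 0.139, 0.1414]
ee_rot: [-3.14, -0.103, -0.006]
force: [-0.9, 0.4, 4.5]
width: 0.0372
```

```bash
python3 - <<'E'
from h import *
im,c=get("wrist"); cv2.imwrite("pics/w5.png",im); print(read_state()["force"])
x,y=w(-.05,.060); delta([x,y,.200],9.4)
E
```

```text
[-0.47170843 -0.13016465  5.87406503]
from [0.5663 0.139  0.1414] xang 3.77 tilt [ 3.8e-03  1.0e-04 -1.0e+00] -> shift [-105.7  -27.   -59.1] turn -0.098 dist 124.0 t 6.9167 w 0.0372 j6 0.05
```

View pics/w5.png

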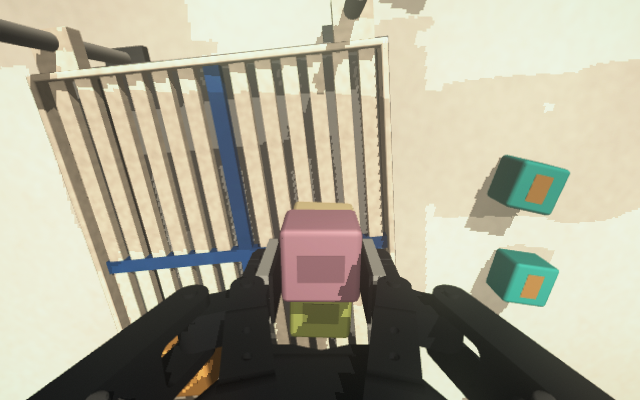

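Emit:
carry_out:
  increments:
    - [[0.6, 0, 0, -20, 0], [0.6, 0, 0, -40, 0], [0.6, 0, 0, -59, 0], [0.6, -20, -5, -59, -0.03], [0.6, -50, -13, -59, -0.06], [0.6, -80, -20, -59, -0.1], [0.6, -100, -26, -59, -0.1], [0.6, -106, -27, -59, -0.1], [0.6, -106, -27, -59, -0.1], [0.6, -106, -27, -35, -0.1], [0.6, -106, -27, -5, -0.1], [0.6, -106, -27, 20, -0.1], [0.6, -106, -27, 28, -0.1], [0.6, -106, -27, 31, -0.1], [0.6, -106, -27, 32, -0.1], [0.6, -106, -27, 32, -0.1]]

```text
t: 8.25
tcp_pos: [0.4601, 0.1589, 0.1097]
ee_rot: [3.131, 0.259, 0.008]
force: [0.6, 0.1, -1.2]
width: 0.0371
```

```bash
python3 - <<'E'
from h import *
print(read_state()["force"])
x,y=w(-.05,.060); delta([x,y,.200],9.4)
E
```

```text
[ 0.60410623  0.08700235 -1.18902897]
from [0.4601 0.1589 0.1097] xang 9.47 tilt [ 5.e-03  6.e-04 -1.e+00] -> shift [ -0.8  -0.3 -90.3] turn 0.001 dist 90.0 t 8.25 w 0.0371 j6 0.01
```

Emit:
carry_out:
  increments:
    - [[0.6, 0, 0, 1, 0], [0.6, 0, 0, 2, 0], [0.6, 0, 0, 2, 0], [0.0, 0, 0, 2, 0], [-0.4, 0, 0, 2, 0], [-0.4, 0, 0, 2, 0], [-0.4, 0, 0, 2, 0], [-0.4, 0, 0, -20, 0], [-1, 0, 0, -55, 0], [-1, 0, 0, -90, 0], [-1, 20, 20, -120, 0], [-1, 45, 50, -130, 0], [-1, 75, 80, -130, 0], [-1, 95, 100, -130, 0], [-1, 100, 105, -130, 0], [-1, 100, 105, -130, 0], [-1, 100, 105, -130, 0], [-1, 100, 105, -130, 0]]

```text
t: 9.75
tcp_pos: [0.5743, 0.0726, 0.2397]
ee_rot: [-3.13, -0.261, -0.006]
force: [0.1, -0.5, 0.6]
width: 0.0855
```

```bash
python3 - <<'E'
from h import *
im,c=get("wrist"); cv2.imwrite("pics/w6.png",im); delta([.56,.06,.25],9.4)
im2,c2=get("top"); cv2.imwrite("pics/t6.png",cv2.resize(im2[165:280,220:400],None,fx=4.4,fy=4.4,interpolation=cv2.INTER_CUBIC))
E
```

```text
from [0.5743 0.0727 0.2398] xang 9.54 tilt [ 4.1e-03  1.0e-04 -1.0e+00] -> shift [-16.2  10.2 -10.2] turn 0.002 dist 22.0 t 9.8 w 0.0854 j6 -0.17
```

View pics/w6.png

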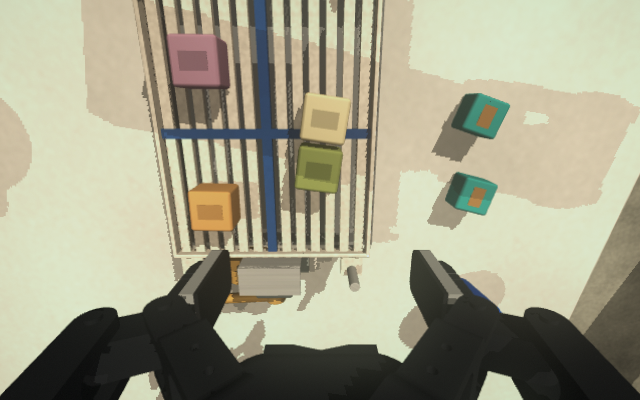

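View pics/t6.png

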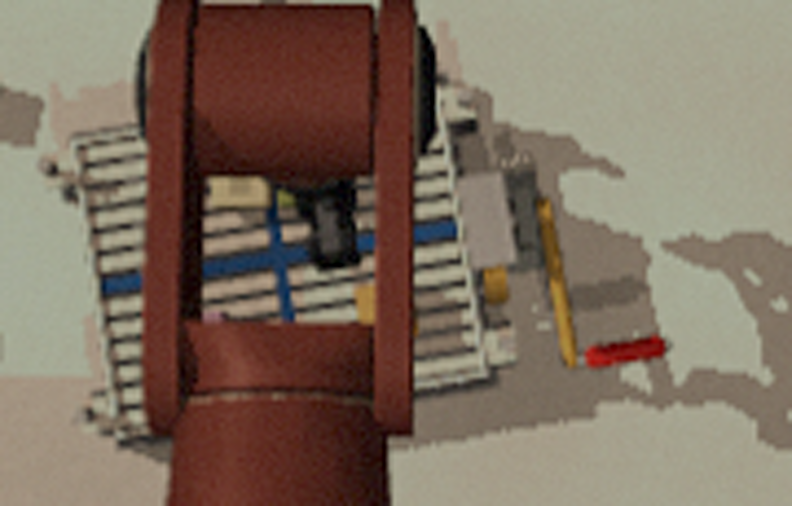

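Mauve now lies at (197,60) and amber at (214,207), each in its own quarter. Cream at (325,118) straddles the centre line, with green at (319,168). I'll measure the last two.

```bash
python3 - <<'E'
from h import *
im,c=get("wrist")
cv2.imwrite("pics/w6c.png",cv2.resize(im[80:205,280:370],None,fx=4.5,fy=4.5,interpolation=cv2.INTER_CUBIC))
x=onz(c,[(265.5,133.5)],.07)[0]; print("cross",x,r(x))
E
```

```text
cross [0.51723882 0.11128948 0.07      ] [-0.0002137   0.00336963]
```

View pics/w6c.png

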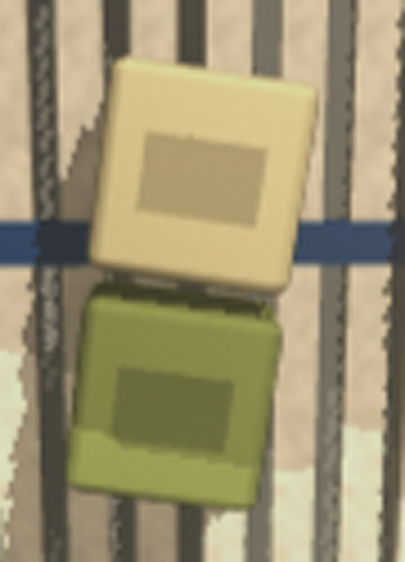

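```bash
python3 - <<'E'
from h import *
im,c=get("wrist")
cp=lambda q:[(280+x/4.5-.4,80+y/4.5-.4) for x,y in q]
for n,q in(("cream",[(118,58),(317,88),(286,290),(93,260)]),("green",[(92,290),(278,320),(255,508),(70,485)]),):
    p=onz(c,cp(q),.102)[:,:2]
    print(n,p.mean(0),"rack",r(p.mean(0)),[round(np.linalg.norm(p[i]-p[(i+1)%4]),4) for i in range(4)],"ang",[np.degrees(np.arctan2(*v[::-1])).round(1) for v in(p[1]-p[0],p[2]-p[3],p[0]-p[3],p[1]-p[2])])
print([r(v) for v in onz(c,cp([(201,178),(174,410)]),.102)])
print([r(v) for v in onz(c,[(192,61),(210,212)],.102)])
a,b=onz(c,cp([(201,178),(174,410)]),.102); print(a,b)
delta([b[0],b[1]-.002,.107],2.6); delta([a[0],a[1]-.002,.107],2.6)
E
```

```text
cream [0.56816339 0.13456507] rack [0.05382857 0.01801538] [np.float64(0.0353), np.float64(0.0356), np.float64(0.0357), np.float64(0.0352)] ang [np.float64(1.3), np.float64(0.7), np.float64(91.2), np.float64(91.9)]
green [0.56962548 0.09294944] rack [ 0.04847411 -0.02328025] [np.float64(0.0347), np.float64(0.0364), np.float64(0.0358), np.float64(0.0374)] ang [np.float64(0.3), np.float64(2.0), np.float64(91.9), np.float64(93.6)]
[array([0.05337644, 0.01771179]), array([ 0.04850889, -0.02466022])]
[array([-0.04750426,  0.06029419]), array([-0.04676224, -0.06178366])]
[0.56776691 0.13419172 0.102     ] [0.56988517 0.09159368 0.102     ]
from [0.5747 0.0726 0.2403] xang 9.54 tilt [ 5.e-03  4.e-04 -1.e+00] -> shift [ -2.6 -17.6 133.2] turn 0.121 dist 134.0 t 9.95 w 0.0856 j6 -0.17
from [0.5747 0.0726 0.2403] xang 9.54 tilt [ 5.e-03  4.e-04 -1.e+00] -> shift [  2.4 -60.  133.3] turn 0.121 dist 146.0 t 9.95 w 0.0856 j6 -0.17
```

Emit:
carry_out:
  increments:
    - [[-1, -2, -18, 25, 0.1], [-1, -2, -18, 60, 0.14], [-1, -2, -18, 95, 0.14], [-1, -2, -18, 120, 0.14], [-1, -2, -18, 131, 0.14], [-1, -2, -18, 131, 0.14], [-1, -2, -18, 131, 0.14], [0.6, -2, -18, 131, 0.14], [0.6, -2, -18, 131, 0.14], [0.6, -2, -18, 131, 0.14], [0.6, -2, -18, 131, 0.14], [0.6, -2, -18, 131, 0.14], [0.6, -2, -18, 131, 0.14]]

```text
t: 11.03
tcp_pos: [0.5712, 0.0901, 0.1109]
ee_rot: [-3.141, -0.042, -0.011]
force: [-1.1, -1.1, 5.9]
width: 0.037
```

```bash
python3 - <<'E'
from h import *
print(read_state()["force"])
x,y=w(.05,-.062); delta([x,y,.13],9.4)
E
```

```text
[-1.0617544  -1.09663715  5.92963969]
from [0.5712 0.0901 0.1109] xang 1.52 tilt [ 7.1e-03 -2.0e-04 -1.0e+00] -> shift [  5.4  35.2 -19. ] turn -0.138 dist 40.0 t 11.0333 w 0.037 j6 0.0
```

Emit:
carry_out:
  increments:
    - [[0.6, 0, 0, -10, 0], [0.6, 0, 0, -20, 0], [0.6, 1, 8, -22, -0.03], [0.6, 3, 20, -22, -0.07], [0.6, 4, 30, -22, -0.11], [0.6, 5, 35, -22, -0.14], [0.6, 5, 35, -20, -0.14], [0.6, 5, 35, -10, -0.14], [0.6, 5, 35, -3, -0.14], [0.6, 5, 35, 0, -0.14], [0.6, 5, 35, 1, -0.14], [0.0, 5, 35, 1, -0.14], [-0.4, 5, 35, 1, -0.14], [-0.4, 5, 35, 1, -0.14], [-0.4, 5, 35, 1, -0.14], [-0.4, 5, 35, -20, -0.14], [-1, 5, 35, -50, -0.14], [-1, 5, 35, -80, -0.14], [-1, 5, 35, -90, -0.14], [-1, 5, 35, -90, -0.14]]

```text
t: 12.7
tcp_pos: [0.5786, 0.0552, 0.205]
ee_rot: [3.13, 0.261, 0.022]
force: [1.0, 0.1, 0.3]
width: 0.0851
```

```bash
python3 - <<'E'
from h import *
im,c=get("wrist"); cv2.imwrite("pics/w7.png",im)
delta([.568,.132,.109],1.5)
E
```

```text
from [0.5773 0.0552 0.2022] xang 9.54 tilt [ 0.0099  0.0014 -0.9999] -> shift [  2.6 -77.4  93.1] turn 0.14 dist 121.0 t 12.75 w 0.0858 j6 -0.2
```

View pics/w7.png

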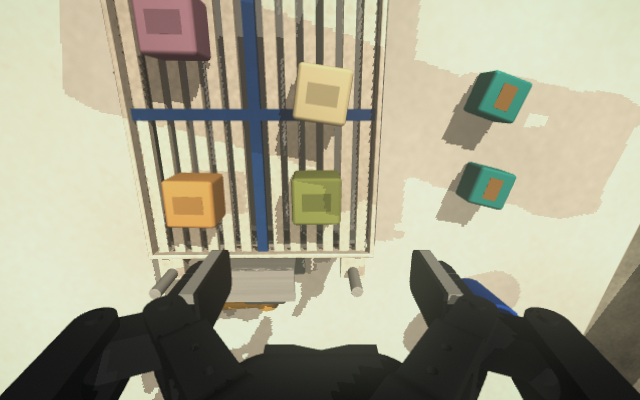

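Green now lies in its quarter at (316,197). Cream is last, at (323,94).

Emit:
carry_out:
  increments:
    - [[-1, 1, -30, 0, 0.08], [-1, 2, -60, 10, 0.14], [-1, 3, -77, 35, 0.14], [-1, 3, -77, 65, 0.14], [-1, 3, -77, 85, 0.14], [-1, 3, -77, 93, 0.14], [-1, 3, -77, 93, 0.14], [-1, 3, -77, 93, 0.14], [0.6, 3, -77, 93, 0.14], [0.6, 3, -77, 93, 0.14], [0.6, 3, -77, 93, 0.14], [0.6, 3, -77, 93, 0.14], [0.6, 3, -77, 93, 0.14], [0.6, 3, -77, 93, 0.14]]

```text
t: 13.92
tcp_pos: [0.5692, 0.1316, 0.1105]
ee_rot: [-3.141, -0.042, -0.019]
force: [-0.4, 0.1, 6.5]
width: 0.0373
```

```bash
python3 - <<'E'
from h import *
print(read_state()["force"])
x,y=w(.05,.060); delta([x,y,.13],9.4)
E
```

```text
[-0.42625437  0.0943711   6.48383948]
from [0.5692 0.1316 0.1105] xang 1.51 tilt [ 0.0119  0.     -0.9999] -> shift [-10.2 -44.  -19.6] turn -0.138 dist 49.0 t 13.9167 w 0.0373 j6 0.07
```

Emit:
carry_out:
  increments:
    - [[0.6, 0, 0, -10, 0], [0.6, 0, 0, -20, 0], [0.6, -2, -8, -22, -0.03], [0.6, -5, -22, -22, -0.07], [0.6, -8, -36, -22, -0.11], [0.6, -10, -44, -22, -0.14], [0.6, -10, -44, -20, -0.14], [0.6, -10, -44, -10, -0.14], [0.6, -10, -44, -3, -0.14], [0.6, -10, -44, 0, -0.14], [0.6, -10, -44, 1, -0.14], [0.0, -10, -44, 1, -0.14], [-0.4, -10, -44, 1, -0.14], [-0.4, -10, -44, 1, -0.14], [-0.4, -10, -44, 1, -0.14], [-0.4, -10, -44, -20, -0.14], [-1, -10, -44, -55, -0.14], [-1, -10, -44, -90, -0.14], [-1, -10, -30, -120, -0.14], [-1, -20, 0, -130, -0.14]]

```text
t: 15.58
tcp_pos: [0.5505, 0.1326, 0.2465]
ee_rot: [-3.13, -0.266, -0.034]
force: [0.9, -0.1, 1.0]
width: 0.0854
```

```bash
python3 - <<'E'
from h import *
x,y=w(-.10,-.150); delta([x,y,.25],9.4)
E
```

```text
from [0.5505 0.1326 0.2465] xang 9.72 tilt [ 0.0216  0.0014 -0.9998] -> shift [-136.9  168.2   -6.3] turn 0.006 dist 217.0 t 15.5833 w 0.0854 j6 -0.06
```

Emit:
carry_out:
  increments:
    - [[-1, -20, 24, -6, 0], [-1, -45, 55, -6, 0], [-1, -70, 86, -6, 0], [-1, -95, 117, -6, 0], [-1, -118, 145, -6, 0], [-1, -132, 162, -6, 0], [-1, -137, 168, -6, 0], [-1, -137, 168, -6, 0], [-1, -137, 168, -6, 0], [-1, -137, 168, -6, 0]]

```text
t: 16.42
tcp_pos: [0.4443, -0.0553, 0.2497]
ee_rot: [-3.129, -0.268, -0.034]
force: [-0.7, 0.4, 0.6]
width: 0.0856
```

```bash
python3 - <<'E'
from h import *
im,c=get("wrist"); cv2.imwrite("pics/w8.png",im)
im2,c2=get("top"); cv2.imwrite("pics/t8.png",cv2.resize(im2[165:280,220:400],None,fx=4.4,fy=4.4,interpolation=cv2.INTER_CUBIC))
im2,c2=get("side"); cv2.imwrite("pics/s8.png",cv2.resize(im2[175:325,270:400],None,fx=4,fy=4,interpolation=cv2.INTER_CUBIC))
x,y=w(-.10,-.218); delta([x,y,.18],9.4)
E
```

```text
from [ 0.4442 -0.0552  0.2496] xang 9.83 tilt [ 0.0213  0.0011 -0.9998] -> shift [-2.6 68.9 69.7] turn 0.008 dist 98.0 t 16.5667 w 0.0853 j6 -0.47
```

View pics/w8.png

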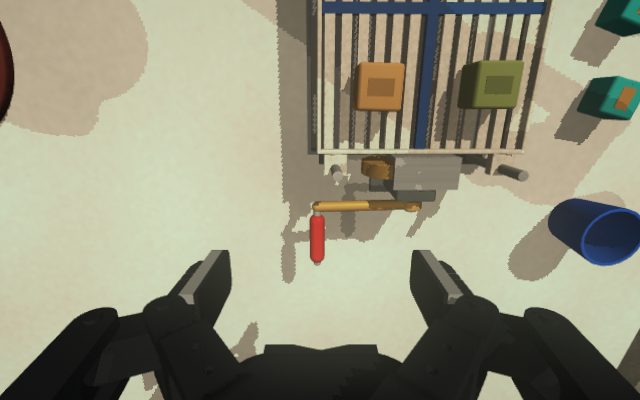

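View pics/t8.png

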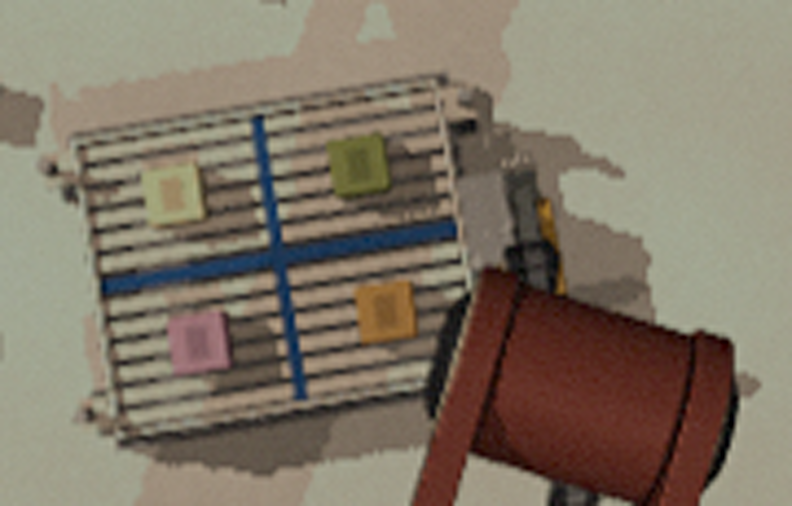

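View pics/s8.png

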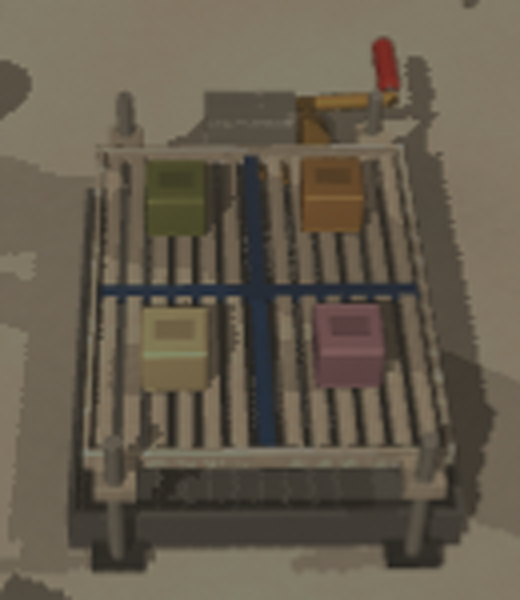

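All four cubes lie flat, one per quarter, in both the top and side pictures. The handle is at (317,237) in the wrist picture, so I'll measure it there.

```bash
python3 - <<'E'
from h import *
im,c=get("wrist")
hsv=cv2.cvtColor(im,cv2.COLOR_BGR2HSV)
m=cv2.inRange(hsv,(0,150,80),(6,255,255))|cv2.inRange(hsv,(174,150,80),(180,255,255)); m[:,:290]=0;m[:,350:]=0
v,u=np.nonzero(m); rr=cv2.minAreaRect(np.c_[u,v].astype(np.float32)); print(len(u),rr)
p=onz(c,[rr[0],((u.min()+u.max())/2,v.min()),((u.min()+u.max())/2,v.max())],.072); print(p,[r(q) for q in p])
print(onz(c,[(428.5,7)],.07)[0], "cross")
x,y=p[0][:2]; print(x,y); delta([x,y-.002,.14],9.4); delta([x,y-.002,.075],9.4)
E
```

```text
609 ((317.0, 238.5), (45.0, 14.0), 90.0)
[[ 0.45455764 -0.116045    0.072     ]
 [ 0.45037402 -0.09125356  0.072     ]
 [ 0.45893832 -0.1420006   0.072     ]] [array([-0.09918284, -0.21067477]), array([-0.09926119, -0.18553294]), array([-0.0991002 , -0.23699732])]
[0.51252413 0.11036447 0.07      ] cross
0.4545576357870481 -0.11604499677610614
from [ 0.4442 -0.0553  0.2496] xang 9.82 tilt [ 0.0213  0.0011 -0.9998] -> shift [ -2.8  63.5 109.6] turn 0.007 dist 127.0 t 16.6167 w 0.0857 j6 -0.47
from [ 0.4442 -0.0553  0.2496] xang 9.82 tilt [ 0.0213  0.0011 -0.9998] -> shift [ -4.2  63.4 174.6] turn 0.007 dist 186.0 t 16.6167 w 0.0857 j6 -0.47
```

```bash
python3 - <<'E'
from h import *
delta([.4555,-.1195,.14],9.4); delta([.4555,-.1195,.073],9.4)
E
```

```text
from [ 0.4442 -0.0553  0.2496] xang 9.82 tilt [ 0.0213  0.0011 -0.9998] -> shift [ -2.1  65.  109.7] turn 0.007 dist 128.0 t 16.6167 w 0.0857 j6 -0.47
from [ 0.4442 -0.0553  0.2496] xang 9.82 tilt [ 0.0213  0.0011 -0.9998] -> shift [ -3.5  65.  176.6] turn 0.007 dist 188.0 t 16.6167 w 0.0857 j6 -0.47
```

Emit:
carry_out:
  increments:
    - [[-1, -1, 25, 20, 0], [-1, -2, 50, 45, 0], [-1, -2, 65, 80, 0], [-1, -2, 65, 110, 0], [-1, -3, 65, 135, 0], [-1, -3, 65, 160, 0], [-1, -3.5, 65, 172, 0], [-1, -3.5, 65, 176, 0], [-1, -3.5, 65, 176.5, 0], [-1, -3.5, 65, 176.5, 0]]

```text
t: 17.45
tcp_pos: [0.4563, -0.1194, 0.0739]
ee_rot: [-3.129, -0.27, -0.035]
force: [-0.2, -0.7, -0.3]
width: 0.0853
```

```bash
python3 - <<'E'
from h import *
im,c=get("wrist"); cv2.imwrite("pics/w9.png",im); print(read_state()["force"])
delta([.4555,-.1195,.073],9.4)
E
```

```text
[-0.50415192 -0.26638625 -0.76887279]
from [ 0.4566 -0.1197  0.0745] xang 9.85 tilt [ 0.0232  0.0023 -0.9997] -> shift [-1.1 -0.4  1.5] turn 0.008 dist 2.0 t 17.5 w 0.0853 j6 -0.6
```

View pics/w9.png

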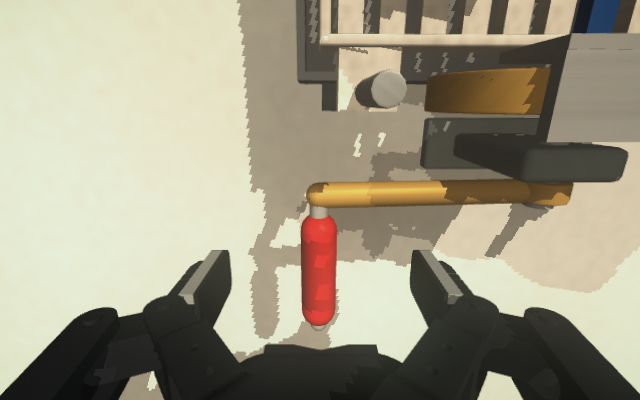

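```bash
python3 - <<'E'
from h import *
im,c=get("wrist"); s=read_state(); R=cv2.Rodrigues(s["ee_rot"])[0]
for v in([0,0,.006],[0,0,.025],[.042,0,.006],[-.042,0,.006],[0,.011,.006],[0,-.011,.006]): print(v,proj(c,[s["tcp_pos"]+R@np.array(v)]))
E
```

```text
[0, 0, 0.006] [[321.26625339 275.22197536]]
[0, 0, 0.025] [[321.20827267 255.21442292]]
[0.042, 0, 0.006] [[414.41062576 275.31503577]]
[-0.042, 0, 0.006] [[228.22578247 275.35858947]]
[0, 0.011, 0.006] [[321.27295405 296.26803555]]
[0, -0.011, 0.006] [[321.25939367 253.21762815]]
```

The grasp point projects to (321,275), on the handle, which spans rows 215–330. Close.

Emit:
carry_out:
  increments:
    - [[1, 0, 0, 0, 0], [1, 0, 0, 0, 0], [1, 0, 0, 0, 0], [1, 0, 0, 0, 0], [1, 0, 0, 0, 0], [1, 0, 0, 0, 0], [1, 0, 0, 0, 0], [1, 0, 0, 0, 0]]
  newtons: 40

```text
t: 18.22
tcp_pos: [0.4555, -0.1201, 0.0749]
ee_rot: [3.129, 0.27, 0.031]
force: [-6.7, -1.8, 6.4]
width: 0.0147
```

```bash
python3 - <<'E'
from h import *
s=read_state();print(s["force"],s["width"],s["tcp_pos"])
R=cv2.Rodrigues(s["ee_rot"])[0]; print(r(s["tcp_pos"]))
x=np.array([*RM[:,0],0]); z=np.array([0,0,1.])
# arc: at angle q handle rel pivot: 100*(-cos(q-a0)..): rest (-.1,.007), top (0,.1)
a0=np.arctan2(.007,-.1)
for k in range(0,31):
    a=a0-k*0.05
    if k==30:a=np.pi/2
    d=.1*np.array([np.cos(a)-np.cos(a0),np.sin(a)-np.sin(a0)])
    if k%2==0: print(k*.05,(1000*R.T@(x*d[0]+z*d[1])).round(1))
E
```

```text
[-6.7320008  -1.77066637  6.40769439] 0.0146894964338741 [ 0.45545592 -0.12006276  0.07489217]
[-0.09895282 -0.2147853 ]
0.0 [0. 0. 0.]
0.1 [ 1.4  0.  -9.9]
0.2 [  3.8   0.1 -19.6]
0.30000000000000004 [  7.1   0.1 -29. ]
0.4 [ 11.3   0.2 -38.1]
0.5 [ 16.5   0.2 -46.7]
0.6000000000000001 [ 22.4   0.3 -54.7]
0.7000000000000001 [ 29.2   0.4 -62.1]
0.8 [ 36.6   0.5 -68.7]
0.9 [ 44.7   0.5 -74.6]
1.0 [ 53.3   0.6 -79.7]
1.1 [ 62.4   0.7 -83.9]
1.2000000000000002 [ 71.8   0.8 -87.1]
1.3 [ 81.5   0.9 -89.4]
1.4000000000000001 [ 91.5   0.9 -90.8]
1.5 [101.5   1.  -91.1]
```

Holding it (width 15 mm). I'll swing up along the arc in two calls.

Emit:
carry_out:
  increments:
    - [[1, 0.6, 0, -5, 0], [1, 1.4, 0, -10, 0], [1, 2.5, 0, -14.8, 0], [1, 3.8, 0, -19.6, 0], [1, 5.4, 0, -24.3, 0], [1, 7.1, 0, -29, 0], [1, 9.1, 0, -33.6, 0], [1, 11.3, 0, -38, 0], [1, 13.8, 0, -42.4, 0], [1, 16.5, 0, -46.7, 0], [1, 19.4, 0, -50.8, 0], [1, 22.4, 0, -54.7, 0], [1, 25.7, 0, -58.5, 0], [1, 29.2, 0, -62, 0], [1, 32.8, 0, -65.5, 0], [1, 36.6, 0, -68.7, 0], [1, 36.6, 0, -68.7, 0]]

```text
t: 19.63
tcp_pos: [0.4869, -0.1148, 0.1464]
ee_rot: [3.128, 0.271, 0.011]
force: [-22.7, -5.2, 13.6]
width: 0.0145
```

```bash
python3 - <<'E'
from h import *
im,c=get("wrist"); cv2.imwrite("pics/w10.png",im)
im2,c2=get("side"); cv2.imwrite("pics/s10.png",cv2.resize(im2[145:325,260:410],None,fx=3.3,fy=3.3,interpolation=cv2.INTER_CUBIC))
s=read_state();print(s["force"],s["width"],s["tcp_pos"],r(s["tcp_pos"]))
R=cv2.Rodrigues(s["ee_rot"])[0]; x=np.array([*RM[:,0],0]); z=np.array([0,0,1.])
# TCP start corresponded to handle rest; TCP now -> handle now
x0,z0=-.09895+.1-0,.0749-.067
px=r(s["tcp_pos"])[0]-x0; pz=s["tcp_pos"][2]-z0-.06; print("lever pos",px,pz,np.hypot(px,pz),"ang",np.arctan2(.007,-.1)-np.arctan2(pz,px))
for q in np.arange(.85,1.51,.05):
    a=np.arctan2(.007,-.1)-q
    d=np.array([.1*np.cos(a)-px,.1*np.sin(a)-pz]); print(q.round(2),(1000*R.T@(x*d[0]+z*d[1])).round(1))
E
```

```text
[-22.05894954  -4.37403852  13.70158923] 0.014290267360938679 [ 0.48664829 -0.11483576  0.14622718] [-0.06732559 -0.21472301]
lever pos -0.06837559015366824 0.07832718262311525 0.10397292371832804 ang 0.7832434655672476
0.85 [ 7.8  0.1 -1.2]
0.9 [11.9  0.1 -4.1]
0.95 [16.1  0.2 -6.8]
1.0 [20.4  0.2 -9.3]
1.05 [ 24.9   0.2 -11.5]
1.1 [ 29.4   0.3 -13.5]
1.15 [ 34.1   0.3 -15.4]
1.2 [ 38.8   0.4 -16.9]
1.25 [ 43.7   0.4 -18.3]
1.3 [ 48.5   0.5 -19.3]
1.35 [ 53.5   0.5 -20.2]
1.4 [ 58.4   0.6 -20.8]
1.45 [ 63.4   0.6 -21.1]
1.5 [ 68.4   0.7 -21.2]
```

View pics/w10.png

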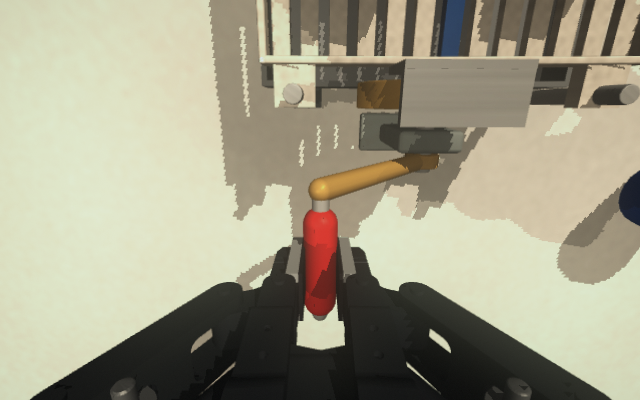

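View pics/s10.png

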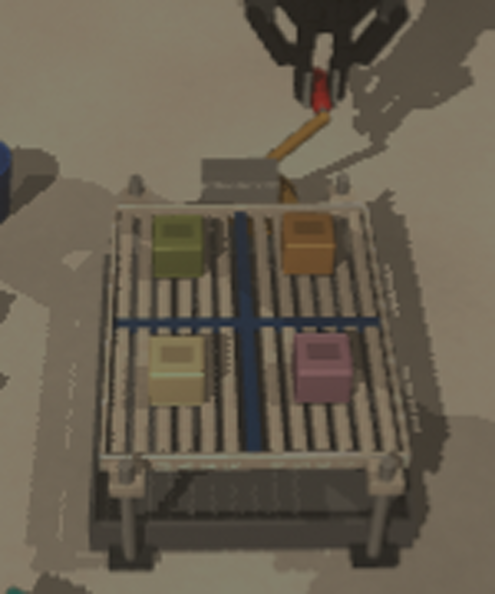

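The side picture shows the lever about half way up with the cubes unmoved. The 26 N force is radial, so my arc runs slightly inside the true one. I'll continue from the measured pose on a slightly wider arc and check again.

Emit:
carry_out:
  increments:
    - [[1, 2, 0, -2, 0], [1, 5, 0, -4, 0], [1, 8, 0, -6, 0], [1, 11, 0, -8, 0], [1, 14, 0, -10, 0], [1, 18, 0, -12, 0], [1, 22, 0, -14, 0], [1, 26, 0, -15.5, 0], [1, 30, 0, -17, 0], [1, 34, 0, -18.5, 0], [1, 34, 0, -18.5, 0]]

```text
t: 20.65
tcp_pos: [0.5206, -0.1092, 0.1697]
ee_rot: [3.128, 0.272, 0.008]
force: [-12.6, -0.7, 15.0]
width: 0.0144
```

```bash
cat > lev.py <<'E'
from h import *
s=read_state();print(s["force"],s["wrist_torque"],s["width"],s["tcp_pos"],r(s["tcp_pos"]))
R=cv2.Rodrigues(s["ee_rot"])[0]; print("tilt",R[2].round(3)); x=np.array([*RM[:,0],0]); z=np.array([0,0,1.])
x0,z0=-.09895+.1-0,.0749-.067
px=r(s["tcp_pos"])[0]-x0; pz=s["tcp_pos"][2]-z0-.06; print("lever pos",px,pz,np.hypot(px,pz),"ang",np.arctan2(.007,-.1)-np.arctan2(pz,px))
for q in np.arange(.8,1.51,.1):
    a=np.arctan2(.007,-.1)-q
    d=np.array([.1*np.cos(a)-px,.1*np.sin(a)-pz]); print(q.round(2),(1000*R.T@(x*d[0]+z*d[1])).round(1))
E
python3 lev.py
```

```text
[-12.62469667  -0.71123449  15.02122761] [-0.12586747  2.40180585 -0.02462025] 0.014408126757518507 [ 0.52056896 -0.1092274   0.16967554] [-0.03294441 -0.21473008]
tilt [ 0.005  0.003 -1.   ]
lever pos -0.03399441359731091 0.10177553812652124 0.10730275074185197 ang 1.1785476582732393
0.8 [-30.6  -0.4  25.2]
0.9 [-22.6  -0.3  19.2]
1.0 [-14.1  -0.2  14. ]
1.1 [-5.1 -0.1  9.7]
1.2 [4.3 0.  6.3]
1.3 [14.   0.1  3.9]
1.4 [23.9  0.2  2.4]
1.5 [33.9  0.3  1.9]
```

```bash
python3 - <<'E'
from h import *
im,c=get("wrist"); cv2.imwrite("pics/w11.png",im)
im2,c2=get("side"); cv2.imwrite("pics/s11.png",cv2.resize(im2[105:245,280:410],None,fx=4.2,fy=4.2,interpolation=cv2.INTER_CUBIC))
for q in (1.0,1.1,1.2):
    a=np.arctan2(.007,-.1)-q
    X=[ [*w(.1*np.cos(a),-.216+o),.06+.1*np.sin(a)] for o in(-.028,0,.028,.036)]
    print(q,proj(c2,X).round(1).tolist(),proj(c,X).round(0).tolist())
E
```

```text
1.0 [[348.5, 161.5], [349.3, 167.4], [350.0, 173.5], [350.2, 175.3]] [[292.0, 307.0], [291.0, 260.0], [290.0, 207.0], [289.0, 191.0]]
1.1 [[345.3, 160.2], [346.0, 166.1], [346.7, 172.2], [346.9, 174.0]] [[308.0, 312.0], [308.0, 264.0], [308.0, 210.0], [308.0, 194.0]]
1.2 [[342.0, 159.2], [342.6, 165.0], [343.2, 171.1], [343.4, 172.9]] [[327.0, 317.0], [328.0, 268.0], [329.0, 213.0], [329.0, 196.0]]
```

View pics/w11.png

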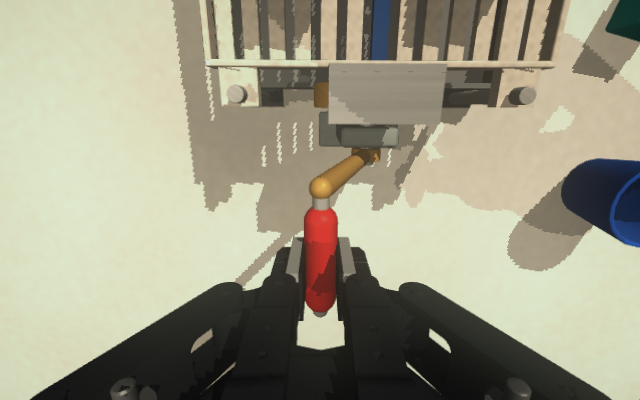

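View pics/s11.png

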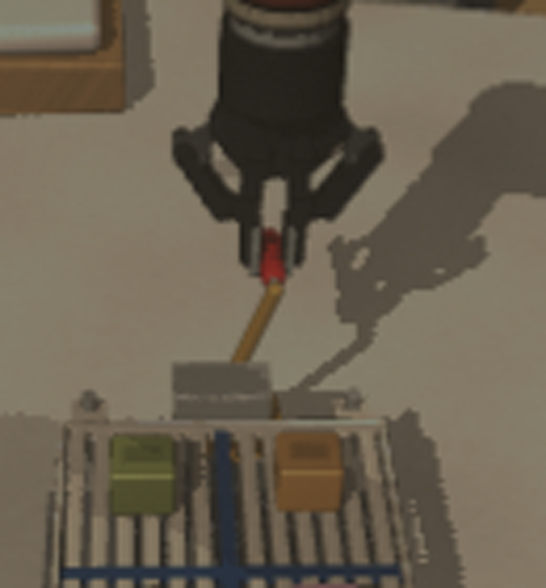

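The handle has slid about 5 mm towards the fingertips but is still held between the pads, at (320,260). The spring pulls across the jaws, so a lighter grip is enough. I'll re-seat slightly downward while finishing the arc.

Emit:
carry_out:
  increments:
    - [[1, 1, 0, 2, 0], [1, 3, 0, 4, 0], [1, 6, 0, 5, 0], [1, 9, 0, 5, 0], [1, 12, 0, 4.5, 0], [1, 15, 0, 4, 0], [1, 18, 0, 3.5, 0], [1, 21, 0, 3, 0], [1, 24, 0, 2.5, 0], [1, 27, 0, 2, 0], [1, 30, 0, 2, 0], [1, 32, 0, 2, 0], [1, 34, 0, 2, 0], [1, 34, 0, 2, 0], [1, 34, 0, 2, 0]]
  newtons: 25

```text
t: 22.0
tcp_pos: [0.556, -0.1032, 0.1726]
ee_rot: [3.127, 0.272, 0.015]
force: [-4.2, 1.0, 9.9]
width: 0.0142
```

```bash
python3 lev.py; python3 - <<'E'
from h import *
im,c=get("wrist"); cv2.imwrite("pics/w12.png",im)
im2,c2=get("side"); cv2.imwrite("pics/s12.png",cv2.resize(im2[105:245,280:410],None,fx=4.2,fy=4.2,interpolation=cv2.INTER_CUBIC))
for q in (1.4,1.5,1.6):
    a=np.arctan2(.007,-.1)-q
    X=[ [*w(.1*np.cos(a),-.216+o),.06+.1*np.sin(a)] for o in(-.028,0,.028,.036)]
    print(q,proj(c2,X).round(1).tolist(),proj(c,X).round(0).tolist())
E
```

```text
[-4.15632446  0.99452702  9.93815053] [-0.04680235  1.00035507 -0.04447472] 0.014155247648620198 [ 0.5560122  -0.10324054  0.17264128] [ 0.00300071 -0.21461241]
tilt [ 0.01   0.004 -1.   ]
lever pos 0.0019507126068307738 0.1047412750013833 0.10475943856564836 ang 1.5195322782926748
0.8 [-66.7  -0.7  27.7]
0.9 [-58.7  -0.6  21.7]
1.0 [-50.1  -0.5  16.5]
1.1 [-41.1  -0.4  12.3]
1.2 [-31.7  -0.3   8.9]
1.3 [-22.   -0.2   6.5]
1.4 [-12.1  -0.1   5.1]
1.5 [-2.1 -0.   4.7]
1.4 [[334.9, 158.0], [335.3, 163.8], [335.8, 169.9], [335.9, 171.7]] [[294.0, 318.0], [293.0, 269.0], [292.0, 214.0], [292.0, 197.0]]
1.5 [[331.2, 157.8], [331.6, 163.7], [332.0, 169.8], [332.1, 171.6]] [[314.0, 319.0], [314.0, 270.0], [314.0, 214.0], [314.0, 197.0]]
1.6 [[327.6, 158.0], [327.9, 163.9], [328.2, 170.0], [328.3, 171.7]] [[334.0, 319.0], [335.0, 269.0], [337.0, 214.0], [337.0, 197.0]]
```

View pics/w12.png

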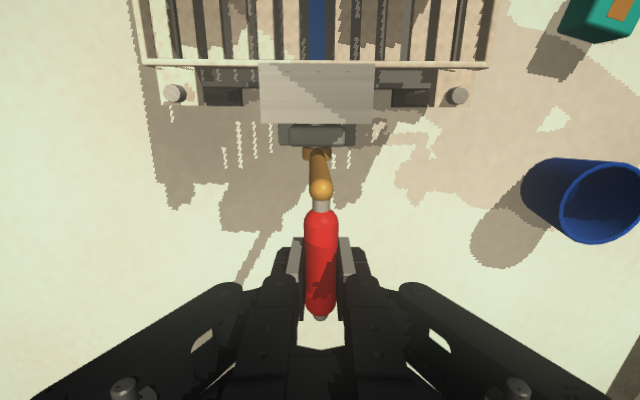

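View pics/s12.png

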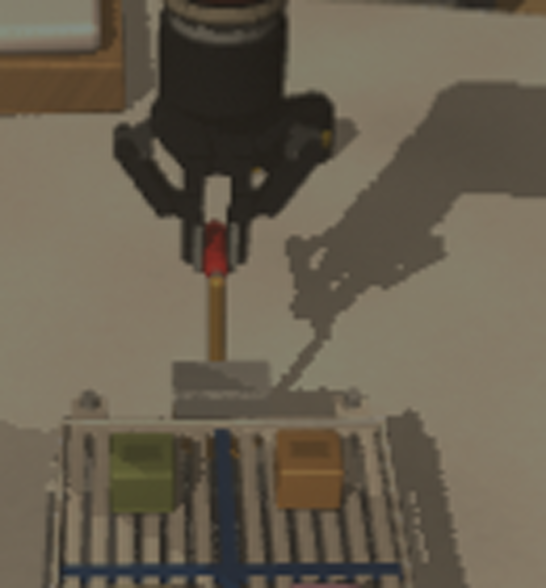

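The lever arm stands straight up in the side picture. The handle at pixel (331,164) matches my projection for 1.5 rad at (331.6,163.7). I'll hold briefly to check that it stays still, then look at all the cubes and the bystanders.

Emit:
carry_out:
  increments:
    - [[1, -1, 0, 0.5, 0], [1, -1, 0, 0.5, 0], [1, -1, 0, 0.5, 0], [1, -1, 0, 0.5, 0], [1, -1, 0, 0.5, 0], [1, -1, 0, 0.5, 0], [1, -1, 0, 0.5, 0], [1, -1, 0, 0.5, 0]]
  newtons: 25

```text
t: 22.77
tcp_pos: [0.5552, -0.1033, 0.1728]
ee_rot: [3.127, 0.272, 0.016]
force: [-4.2, -0.5, 3.8]
width: 0.0146
```

```bash
python3 lev.py | head -4; python3 - <<'E'
from h import *
im2,c2=get("side"); cv2.imwrite("pics/s13.png",im2); im3,c3=get("top"); cv2.imwrite("pics/t13.png",im3)
cv2.imwrite("pics/s13c.png",cv2.resize(im2[145:325,260:410],None,fx=3.3,fy=3.3,interpolation=cv2.INTER_CUBIC))
for z in(.076,.099): print(z,proj(c2,[[*w(x,y),z] for x,y in((.1,.124),(-.1,.124),(-.1,-.124),(.1,-.124))]).round(1).tolist())
s=read_state(); print(abs(s["qd"]).max(),s["t"])
E
```

```text
[-4.21869901 -0.53262041  3.80372855] [-0.18878106  0.98913856 -0.05178528] 0.014558953703182909 [ 0.55521996 -0.10332403  0.172776  ] [ 0.00220548 -0.21456539]
tilt [ 0.01   0.004 -1.   ]
lever pos 0.0011554798613969213 0.1048760035851393 0.10488236868845137 ang 1.5119274603661892
0.8 [-65.9  -0.7  27.8]
0.076 [[289.6, 286.9], [382.9, 286.3], [370.0, 209.8], [294.0, 210.2]]
0.099 [[289.1, 280.2], [384.1, 279.6], [370.8, 203.2], [293.7, 203.5]]
0.0013162214561748377 22.8667
```

View pics/s13c.png

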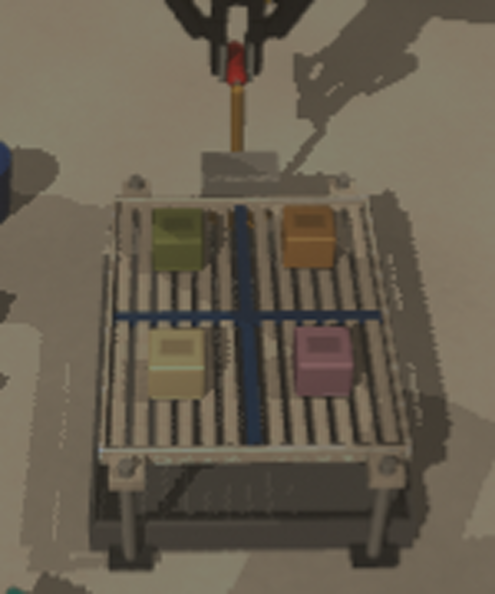

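View pics/t13.png

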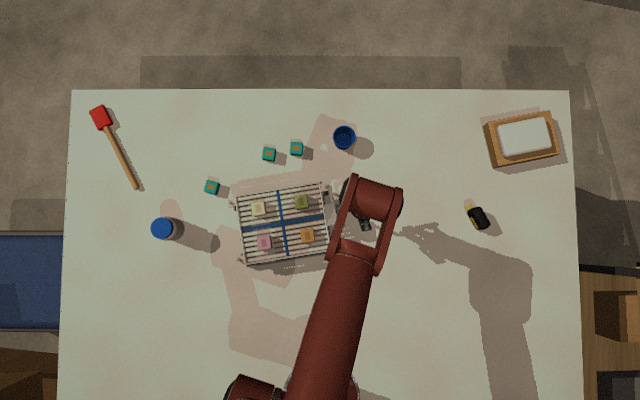

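The rim rows in the side picture (about 204 at the back, 281 at the front) match the fully raised rack, which predicts 203 and 280; the lowered rack would give 210 and 287. All four cubes sit in their quarters and the jar, tape measure and cup haven't moved. I'll hand in.

```bash
python3 - <<'E'
from rig import bot
print(bot.finish_job())
E
```

```text
the job is handed in; nothing more can be done
None
```

The job is handed in: each quarter of the rack holds one cube, and the arm is still gripping the red handle with the lever straight up. No verdict was reported.

- **Cubes:** I moved them in the order amber, mauve, green, cream. The last pictures show all four lying flat and clear of the blue bars.
- **Lever:** I gripped the handle and swung it along its arc. My last checks put the lever at about 1.51 rad. The rack rim sits where a fully raised rack should be, to about 1–2 pixels. The joints were almost still, with about 4 N on the tool along x and again along z.
- **Bystanders:** The jar, tape measure and cup show no visible shift.

**What disagreed:**
- The wrist and top cameras differed by 2–4 mm, so I used means or rough corrections between the two.
- During the swing the radial force rose to about 26 N, and the handle slid roughly 5 mm towards the fingertips. I widened the arc and eased the grip to 25 N. The handle never left the pads, but it did not fully re-seat.

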